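Put the bottles and forceps away in their places

TASK

Put the bench set away: stand each of the three bottles that are among the round white holders (not the stock by the wall) upright in the holder whose well fits its size (largest bottle in the widest well, smallest in the narrowest), without knocking any bottle over. Slide back the cover of the flat grey instrument case, lay the forceps flat inside along the case, and slide the cover fully shut.

Things in the scene. Friction and masses are not known exactly. Their poses are not given: they have to be found in the camera images.
- large_bottle: the largest loose bottle: upright white screw-cap bottle, body 62 mm across, straight up to about 95 mm, 128 mm tall with its 41 mm cap (above about 106 mm), 0.2 kg. Origin: centre of its underside; z up its axis
- medium_bottle: the middle-sized loose bottle: upright brown screw-cap bottle, body 48 mm across, straight up to about 65 mm, 90 mm tall with its 35 mm cap (above about 75 mm), 0.12 kg. Origin: centre of its underside; z up its axis
- small_vial: the smallest loose bottle: upright clear vial, body 23 mm across, 53 mm tall with its 25 mm cap (above 44 mm), 0.02 kg. Origin: centre of its underside; z up its axis
- forceps: steel forceps lying flat on the worktop at the right front, 125 mm long, 19 mm wide, 10 mm high, 0.04 kg. Origin: middle of its underside; y runs along its length, x across (the way to grasp it), z up
- wide_holder: fixed white plastic round holder, the widest: a low footed cup with an open round well 76 mm across inside (wall 5 mm, foot 100 mm across); dark well floor 6 mm above the worktop, rim 22 mm above it. Origin: centre of its underside on the worktop; z up
- middle_holder: fixed white plastic round holder, the middle one: a low footed cup with an open round well 60 mm across inside (wall 5 mm, foot 84 mm across); dark well floor 6 mm above the worktop, rim 22 mm above it. Origin: centre of its underside on the worktop; z up
- narrow_holder: fixed white plastic round holder, the narrowest: a low footed cup with an open round well 36 mm across inside (wall 5 mm, foot 60 mm across); dark well floor 6 mm above the worktop, rim 22 mm above it. Origin: centre of its underside on the worktop; z up
- case: fixed flat grey instrument case at the left front, 90 mm (x) by 162 mm (y), walls 6 mm thick, inside 78 by 150 mm; inner floor 4 mm, wall tops 22 mm, guide rails 30 mm above the worktop. Origin: centre of its underside; y along its length, z up. Its metal cover slides along the case's own +y (to the robot's left)
- cover (a joint): how far the case's sliding cover is open: 0 = fully shut, 0.15 m = fully open (end stop; the inside then lies bare); it moves along the case's +y, stays where left and drags with about 1.5 N. Every start has it shut or up to 0.02 ajar
- cover_grip (a point): centre of the top of the black grip ridge on the cover: 56 mm long across the case (case x), 12 mm thick along the sliding direction (case y), standing 24 mm above the cover plate; its top is 51 mm above the worktop. With the cover shut it lies 30 mm to -y of the case's middle
Mind the look-alikes: they are no part of the job. Leave any blue or red look-alike of the small_vial alone.

How it is judged:
By the outcome, as a careful person would: the job done as asked, in the order asked, and still so for the second after the job is handed in, with the robot touching nothing.
It also fails if it takes over 147 s, if anything falls off the work surface, if the arm or the gripper's body presses on something with over 40 N, if the wrist force passes 120 N, or if a joint passes its speed limit or range.

ROBOT

A 6-joint arm with a two-finger parallel gripper is mounted at the origin on a cart in front of the work surface, level with it; the furniture and walls round the work are solid. World frame = base frame: x ahead of the robot, y to its left, z up, the work surface at z = 0. Lengths are in m, angles in degrees, forces in N, time in s.
With the tool pointing down it reaches from about 0.35 to 0.725 m from the base axis. Payload 6 kg.
Tool frame: the origin (TCP) lies on the centre line of the jaws, within the pads' length; the fingertips stand 8 mm ahead of it and the grasp point (between the pads) lies 11 mm behind it; z points along the fingers, y is the line along which they close (so a half turn about z gives the same grasp; the last joint's range is limited). The gripper opens to 85 mm and grips with 20 to 120 N. Pads are 22 mm wide; open, the fingers measure 114 mm over their backs; the gripper's body (76 mm by 85 mm) begins 54 mm behind the grasp point. The pads swing forward as they close: fully open they stand 13 mm farther back than shut.
Start: joints at [-55.881, 2.303, 4.859, 0, -92.561, -19.12], TCP at [0.155, -0.58, 0.239] pointing down, gripper open.
Joint ranges: [-146.85, 146.85], [-73.84, 115.35], [-62.03, 85.46], [-188.31, 113.3], [-161.28, -10.13], [-171.36, 171.36]. Speed limits (degrees/s): [147.25, 147.25, 172.46, 180, 180, 180].

INTERFACE

Orientations are given as [roll, pitch, yaw] about the fixed x, y, z axes, in that order (R = Rz(yaw) Ry(pitch) Rx(roll)).
In Python, from bench import arm gives the robot as it stands. The module is installed in compiled form; this text tells all that it offers.
- The arm moves only by the tool step_arm, never from a script. Its argument "targets" is a list of rows, each an object of numbers: "x", "y", "z": the shift along the tool's x, y, z in units of 0.2 m (1.0 is 0.2 m); "roll": the turn about the tool's z in units of 0.08 rad (1.0 is 0.08 rad). In form: [{"x": .., "y": .., "z": .., "roll": ..}, ...]. A call has 1 to 12 rows; each row shifts and turns the commanded pose from where the row before left it, along the tool's axes as they then stand; what a row does not reach is not made up. A row lasts 1/10 s, in which the tool goes at most 50 mm and 8.59 degrees, less where a joint would pass 70% of its speed; a pose out of reach is approached as far as the arm can. A call with a number of a shift or a turn outside -1 to 1 is refused whole. A call with a gripper value outside its range is refused whole. "jaw" is the opening, from 0 (shut) to 1 (fully open), set as the call begins (left out, the last holds). The fingers move at their own pace and stop on an object; "newtons" is the grip in N (left out, the last holds). Time passes only in rows, so rows that do not move let the fingers close. It gives the time, the measured TCP pose, the force, the opening and the grip force at its end, in the units of the state.
- arm.read_state(): the state, without advancing time (a new reading comes with each control period).
- arm.capture(name): name is "side" or "top" or "wrist"; returns a dict with "frame" (400x640x3 uint8, red, green, blue), "z_map" (400x640 float32, m along the optical axis (not along the pixel's ray), 0 where there is no reading), "camera_matrix" (3x3 intrinsics, pixels), "position" and "rotation" of the camera in the world; the wrist camera has in their place "hand_eye" (4x4, takes a point from camera to tool coordinates, whose origin is the TCP and whose axes are the flange's). Camera axes: x right, y down, z forward; pixel columns grow to the right and rows downward; lengths in m; the calibration is good to about 2 mm. A picture is of the moment at which its call begins: read the wrist's pose just before it.
- arm.close_job(): hands the job in; it is judged then, once.
The state is a dict: "time": time; "q": joint angles; "qd": joint speeds; "effort": joint torques, N m; "ee_pos": TCP position; "tool_rot": TCP orientation; "wrist_force": force on the tool from outside, world axes, zero at the start; "moment": the same for the moment, N m; "width": finger opening in m; "grip_force": force on a finger pad.
Only numpy, scipy, OpenCV 4.12 (cv2) and the standard library are available. Lean on these libraries where they do the work, as an engineer would, in place of code of your own. Each camera call takes 0.05 s, during which the arm holds its last target. There are 200 camera calls.

## Working session

There is one attempt and no reset: what is moved stays moved. The work goes in short steps, Python scripts to look and compute and a tool call to move; the robot and the scene stay as the last step left them, time stands still between calls to the robot, and variables do not carry over. Pictures are saved under pics/ and viewed, at most 14 in all, crops included, and the job is handed in when it is done.

Besides the shell and the picture viewer there is one more tool, called as name([rows], argument=value, ...), one row to a line, values as JSON. step_arm: Moves the arm, as the interface text tells. Shifts and turns lie within -1 to 1; 1 stands for 0.2 m of shift or 0.08 rad of turn. Its arguments: {"type":"object","properties":{"targets":{"type":"array","items":{"type":"object","properties":{"x":{"type":"number","minimum":-1,"maximum":1},"y":{"type":"number","minimum":-1,"maximum":1},"z":{"type":"number","minimum":-1,"maximum":1},"roll":{"type":"number","minimum":-1,"maximum":1}}}},"jaw":{"type":"number"},"newtons":{"type":"number"}},"required":["targets"]}

```bash
mkdir -p pics; cat > h.py <<'E'
import numpy as np, cv2
from bench import arm
from scipy.spatial.transform import Rotation as R
def cap(n):
    s=arm.read_state(); c=arm.capture(n)
    if n=="wrist":
        T=np.eye(4);T[:3,:3]=R.from_euler('xyz',s['tool_rot'],degrees=True).as_matrix();T[:3,3]=s['ee_pos']
        T=T@np.array(c['hand_eye']); Rm,p=T[:3,:3],T[:3,3]
    else: 
        p=np.array(c['position']);Rm=np.array(c['rotation'])
        if Rm.shape!=(3,3): print('rot',Rm); Rm=R.from_euler('xyz',Rm,degrees=True).as_matrix()
    K=np.array(c['camera_matrix']);z=c['z_map']
    v,u=np.mgrid[:400,:640]
    P=np.stack([(u-K[0,2])/K[0,0]*z,(v-K[1,2])/K[1,1]*z,z],-1)@Rm.T+p
    P[z==0]=np.nan
    return c['frame'],P,K,Rm,p
def save(n,f): cv2.imwrite('pics/'+n+'.png',cv2.cvtColor(f,cv2.COLOR_RGB2BGR))
E
python3 - <<'E'
from h import *
print(arm.read_state())
for n in('top','side'):
    f,P,K,Rm,p=cap(n); save(n+'0',f); np.savez(n+'0.npz',f=f,P=P); print(n,p,Rm.round(3).tolist(),K[0,0])
E
```

```text
{'time': 0.0, 'q': array([-5.58815418e+01,  2.33859475e+00,  4.80044306e+00, -2.64008928e-02,
       -9.25625639e+01, -1.91185972e+01]), 'qd': array([ 0.00090759, -0.03607004,  0.04944296, -0.03308606, -0.00409797,
        0.0341142 ]), 'effort': array([ 3.84459318e-04, -3.68210506e+01,  3.47421205e+01,  6.93258405e+00,
       -5.33960672e-03,  2.92136644e-05]), 'ee_pos': array([ 0.15526965, -0.57922142,  0.23826195]), 'tool_rot': array([ 1.79896201e+02, -8.06505718e-03, -1.64998974e+02]), 'wrist_force': array([-1.04920177,  0.3070679 ,  0.05711793]), 'moment': array([ 0.04615237,  0.00739546, -0.02175403]), 'grip_force': 0.0, 'width': 0.08532933045801923}
rot [-171.27091091   -0.1856757   -90.91630958]
top [ 0.38414954 -0.0926199   1.05263279] [[-0.016, -0.988, 0.152], [-1.0, 0.015, -0.006], [0.003, -0.152, -0.988]] 388.89127263288793
rot [-142.74949494   -0.19849188  141.72017542]
side [1.00615642 0.50615656 1.03391961] [[-0.785, 0.491, -0.377], [0.619, 0.626, -0.473], [0.003, -0.605, -0.796]] 518.16675600065
```

View pics/top0.png

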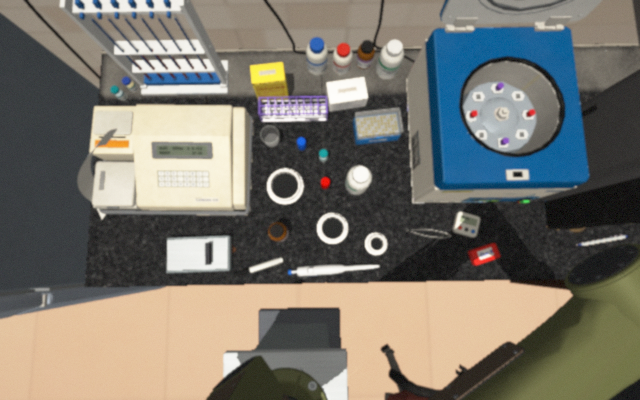

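View pics/side0.png

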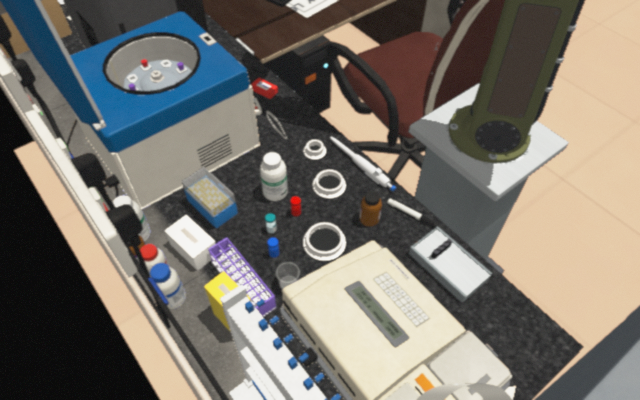

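Top view: case at (198,254) with its grip at (209,252), and holders at (285,186) wide, (333,228) middle and (376,244) narrow. Large bottle is at (358,180), medium at (278,231), teal-capped vial at (323,155) and forceps at (430,233). The blue (301,143) and red (325,183) vials are look-alikes.

```bash
python3 - <<'E'
from h import *
d=np.load('top0.npz');f,P=d['f'],d['P']
def rep(n,u0,u1,v0,v1,zlo,zhi):
    Q=P[v0:v1,u0:u1].reshape(-1,3);m=(Q[:,2]>zlo)&(Q[:,2]<zhi);Q=Q[m]
    if len(Q)<5: print(n,len(Q));return
    (cx,cy),r=cv2.minEnclosingCircle(Q[:,:2].astype(np.float32))
    print(n,len(Q),'mean',Q.mean(0).round(4),'mec',round(cx,4),round(cy,4),round(2*r,4),'box',cv2.minAreaRect(Q[:,:2].astype(np.float32)))
rep('large cap',340,378,160,200,.12,.14)
rep('med cap',264,292,218,246,.08,.1)
rep('vial',314,333,145,165,.045,.065)
rep('red',316,335,174,192,.035,.065)
rep('blue',292,310,134,152,.035,.065)
rep('wide',262,308,164,210,.016,.028)
rep('mid',313,352,210,247,.016,.028)
rep('nar',362,390,230,258,.016,.028)
rep('case',160,235,230,278,.015,.04)
rep('grip',195,225,235,270,.042,.06)
rep('forceps',405,455,220,245,.004,.02)
rep('pipette',285,385,258,280,.004,.1)
rep('white bar',245,287,255,275,.004,.1)
rep('analyser',232,254,105,215,.02,.3)
rep('centri',408,420,100,200,.02,.3)
rep('timer',450,485,208,240,.01,.1)
rep('beaker',255,285,120,150,.01,.15)
print(np.nanmedian(P[260:280,400:420,2]))
a=cv2.resize(f[125:285,150:470],(800,400),interpolation=cv2.INTER_CUBIC);save('crop1',a)
E
```

```text
large cap 215 mean [ 0.5867 -0.1964  0.1275] mec 0.5868 -0.1972 0.0418 box ((0.5871874690055847, -0.19655993580818176), (0.039223309606313705, 0.03729477897286415), 82.38143157958984)
med cap 152 mean [0.4552 0.0128 0.0895] mec 0.4554 0.0129 0.0345 box ((0.4546296000480652, 0.013005334883928299), (0.03260842710733414, 0.031989410519599915), 89.1541519165039)
vial 64 mean [ 0.6606 -0.1077  0.053 ] mec 0.6614 -0.1074 0.024 box ((0.6609464287757874, -0.10846661031246185), (0.02141505479812622, 0.021106289699673653), 88.20877838134766)
red 71 mean [ 0.5841 -0.1112  0.052 ] mec 0.5855 -0.1111 0.0249 box ((0.5849725604057312, -0.11114460974931717), (0.022205062210559845, 0.022365599870681763), 17.532629013061523)
blue 72 mean [ 0.6935 -0.0489  0.0511] mec 0.6953 -0.0485 0.0251 box ((0.6947506070137024, -0.04833555594086647), (0.023577313870191574, 0.021973734721541405), 51.09104537963867)
wide 187 mean [ 5.844e-01 -5.000e-04  2.150e-02] mec 0.5841 -0.0013 0.0859 box ((0.5841690897941589, -0.0013374686241149902), (0.08558428287506104, 0.08228403329849243), 42.931644439697266)
mid 149 mean [
[... 1258 characters left out ...]
 0.081 ] mec 0.6387 0.1119 0.2745 box ((0.6383391618728638, 0.10519233345985413), (0.04179428145289421, 0.27295950055122375), 87.01998901367188)
centri 935 mean [ 0.675  -0.3479  0.0703] mec 0.6731 -0.3497 0.2847 box ((0.6730343699455261, -0.3478279709815979), (0.2844645082950592, 0.0049884566105902195), 0.6496269106864929)
timer 501 mean [ 0.4704 -0.4879  0.0166] mec 0.4708 -0.489 0.077 box ((0.4711082875728607, -0.4892336428165436), (0.062081173062324524, 0.05820290371775627), 73.92737579345703)
beaker 224 mean [0.719  0.0364 0.0372] mec 0.7158 0.0352 0.0511 box ((0.7157243490219116, 0.0347285121679306), (0.04862228035926819, 0.04830892011523247), 2.1706717014312744)
0.00026049169861175336
```

View pics/crop1.png

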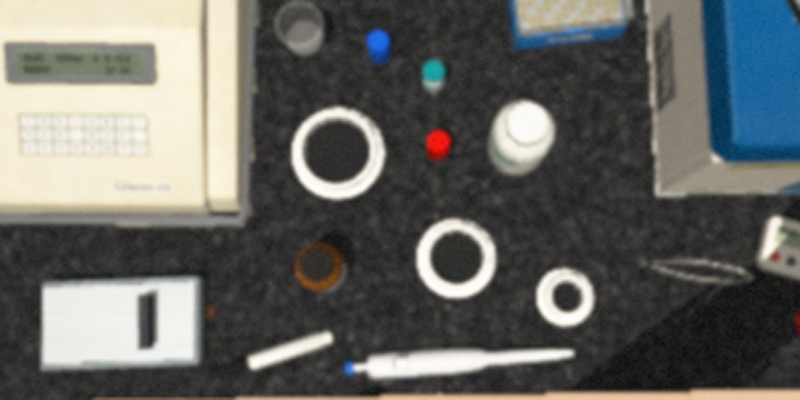

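The crop confirms the layout: the teal vial stands between the blue and red ones, and the forceps lie along y at the right. Sizes and heights match the description. I'm turning the tool to yaw 180 and heading for the large bottle.

step_arm([
  {"roll": 0.82},
  {"roll": 0.82},
  {"roll": 0.82},
  {"roll": 0.82},
  {"x": -0.15,"y": 0.2},
  {"x": -0.15,"y": 0.2},
  {"x": -0.15,"y": 0.2},
  {"x": -0.15,"y": 0.2},
  {"x": -0.15,"y": 0.2},
  {"x": -0.15,"y": 0.2},
  {"x": -0.15,"y": 0.2},
  {"x": -0.15,"y": 0.2},
], jaw=1, newtons=40)

```text
validation failed for argument at $.ta...
```

```bash
cat >> h.py <<'E'
def to(x,y,z,yaw=None):
    s=arm.read_state();M=R.from_euler('xyz',s['tool_rot'],degrees=True).as_matrix()
    print('pos',s['ee_pos'].round(4),'rot',s['tool_rot'].round(2),'w',round(s['width'],4),'gf',round(s['grip_force'],1),'F',s['wrist_force'].round(1),'t',round(s['time'],2))
    print('units',(M.T@(np.array([x,y,z])-s['ee_pos'])/.2).round(3), 'roll',None if yaw is None else round(-((yaw-s['tool_rot'][2]+180)%360-180)/4.5837,3))
E
python3 -c "
from h import *
to(.587,-.197,.2,180)"
```

```text
pos [ 0.1553 -0.5793  0.2384] rot [ 1.7991e+02 -1.0000e-02 -1.6500e+02] w 0.0855 gf 0.0 F [ 0.3  0.5 -0.4] t 0.1
units [-2.58   1.287  0.194] roll 3.273
```

step_arm([
  {"x": 0,"y": 0,"z": 0,"roll": 0.82},
  {"x": 0,"y": 0,"z": 0,"roll": 0.82},
  {"x": 0,"y": 0,"z": 0,"roll": 0.82},
  {"x": 0,"y": 0,"z": 0,"roll": 0.82},
  {"x": -0.15,"y": 0.2,"z": 0,"roll": 0},
  {"x": -0.15,"y": 0.2,"z": 0,"roll": 0},
  {"x": -0.15,"y": 0.2,"z": 0,"roll": 0},
  {"x": -0.15,"y": 0.2,"z": 0,"roll": 0},
  {"x": -0.15,"y": 0.2,"z": 0,"roll": 0},
  {"x": -0.15,"y": 0.2,"z": 0,"roll": 0},
  {"x": -0.15,"y": 0.2,"z": 0,"roll": 0},
  {"x": -0.15,"y": 0.2,"z": 0,"roll": 0},
], jaw=1, newtons=40)

```text
time: 1.3
ee_pos: [0.3962, -0.2577, 0.2392]
tool_rot: [180.0, 0.0, 180.0]
wrist_force: [1.1, -0.8, 0.3]
width: 0.0856
grip_force: 0.0
```

step_arm([
  {"x": -0.191,"y": 0.061,"z": 0,"roll": 0},
  {"x": -0.191,"y": 0.061,"z": 0,"roll": 0},
  {"x": -0.191,"y": 0.061,"z": 0,"roll": 0},
  {"x": -0.191,"y": 0.061,"z": 0,"roll": 0},
  {"x": -0.191,"y": 0.061,"z": 0,"roll": 0},
  {"x": 0,"y": 0,"z": 0,"roll": 0},
  {"x": 0,"y": 0,"z": 0.1,"roll": 0},
  {"x": 0,"y": 0,"z": 0.1,"roll": 0},
  {"x": 0,"y": 0,"z": 0.1,"roll": 0},
  {"x": 0,"y": 0,"z": 0.1,"roll": 0},
  {"x": 0,"y": 0,"z": 0,"roll": 0},
])

```text
time: 2.4
ee_pos: [0.5847, -0.1984, 0.1555]
tool_rot: [179.9, -0.3, 179.9]
wrist_force: [-0.1, -0.5, -1.0]
width: 0.0851
grip_force: 0.0
```

```bash
python3 - <<'E'
from h import *
f,P,K,Rm,p=cap('wrist');save('w1',f)
to(.587,-.197,.070,180)
E
```

```text
pos [ 0.5855 -0.1988  0.1578] rot [179.98  -0.19 179.96] w 0.0854 gf 0.0 F [-0.1 -0.5  0.9] t 2.45
units [-0.009  0.009  0.439] roll -0.009
```

View pics/w1.png

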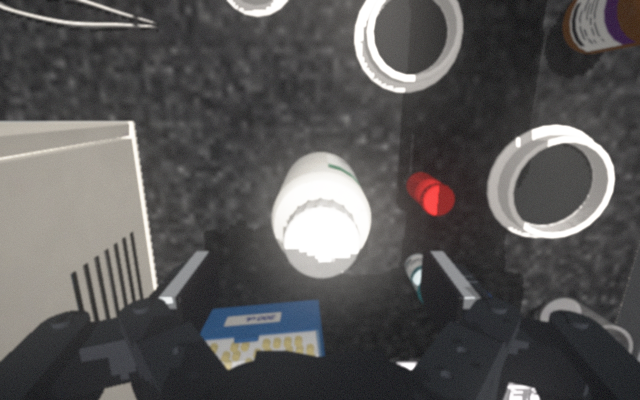

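The wrist view shows the white bottle's cap at (321,235), midway between the pads (about 185 and 445), with the centrifuge well clear to the left. Descending and gripping.

step_arm([
  {"x": -0.008,"y": 0.009,"z": 0.1,"roll": 0},
  {"x": 0,"y": 0,"z": 0.1,"roll": 0},
  {"x": 0,"y": 0,"z": 0.1,"roll": 0},
  {"x": 0,"y": 0,"z": 0.08,"roll": 0},
  {"x": 0,"y": 0,"z": 0.055,"roll": 0},
  {"x": 0,"y": 0,"z": 0,"roll": 0},
])

```text
time: 3.05
ee_pos: [0.5875, -0.1969, 0.0711]
tool_rot: [180.0, -0.1, 180.0]
wrist_force: [0.4, 0.4, -0.5]
width: 0.0852
grip_force: 0.0
```

step_arm([
  {"x": 0,"y": 0,"z": 0,"roll": 0},
  {"x": 0,"y": 0,"z": 0,"roll": 0},
  {"x": 0,"y": 0,"z": 0,"roll": 0},
  {"x": 0,"y": 0,"z": 0,"roll": 0},
  {"x": 0,"y": 0,"z": 0,"roll": 0},
  {"x": 0,"y": 0,"z": 0,"roll": 0},
], jaw=0, newtons=40)

```text
time: 3.65
ee_pos: [0.5891, -0.1973, 0.074]
tool_rot: [-180.0, 0.2, 180.0]
wrist_force: [1.8, 0.8, 6.0]
width: 0.0612
grip_force: 40.5
```

step_arm([
  {"x": 0,"y": 0,"z": -0.05,"roll": 0},
  {"x": 0,"y": 0,"z": -0.1,"roll": 0},
  {"x": 0,"y": 0,"z": -0.1,"roll": 0},
  {"x": 0,"y": 0,"z": -0.1,"roll": 0},
  {"x": 0,"y": 0,"z": -0.1,"roll": 0},
  {"x": 0,"y": 0,"z": 0,"roll": 0},
  {"x": 0,"y": 0,"z": 0,"roll": 0},
])

```text
time: 4.35
ee_pos: [0.5878, -0.1966, 0.1614]
tool_rot: [179.9, -0.0, 180.0]
wrist_force: [-0.2, -0.2, -3.5]
width: 0.0615
grip_force: 40.0
```

```bash
python3 - <<'E'
from h import *
to(.5845,-.001,.164,180)
E
```

```text
pos [ 0.5878 -0.1966  0.1614] rot [ 1.7993e+02 -5.0000e-02  1.7996e+02] w 0.0615 gf 40.0 F [-0.2 -0.2 -3.5] t 4.35
units [ 0.017  0.978 -0.012] roll -0.008
```

step_arm([
  {"x": 0.017,"y": 0.08,"z": 0,"roll": 0},
  {"x": 0,"y": 0.13,"z": 0,"roll": 0},
  {"x": 0,"y": 0.16,"z": 0,"roll": 0},
  {"x": 0,"y": 0.16,"z": 0,"roll": 0},
  {"x": 0,"y": 0.16,"z": 0,"roll": 0},
  {"x": 0,"y": 0.13,"z": 0,"roll": 0},
  {"x": 0,"y": 0.1,"z": 0,"roll": 0},
  {"x": 0,"y": 0.058,"z": 0,"roll": 0},
  {"x": 0,"y": 0,"z": 0,"roll": 0},
  {"x": 0,"y": 0,"z": 0,"roll": 0},
])

```text
time: 5.35
ee_pos: [0.5845, -0.0015, 0.1616]
tool_rot: [-180.0, -0.1, 180.0]
wrist_force: [-0.5, 0.2, -1.2]
width: 0.0611
grip_force: 40.0
```

```bash
python3 - <<'E'
from h import *
to(.5845,-.001,.080,180)
f,P,K,Rm,p=cap('side');save('s1',cv2.resize(f[130:330,180:440],(780,600)))
E
```

```text
pos [ 0.5845 -0.0015  0.1616] rot [-1.7998e+02 -7.0000e-02  1.7998e+02] w 0.0611 gf 40.0 F [-0.5  0.2 -1.2] t 5.35
units [-0.001  0.003  0.408] roll -0.004
rot [-142.74949494   -0.19849188  141.72017542]
```

View pics/s1.png

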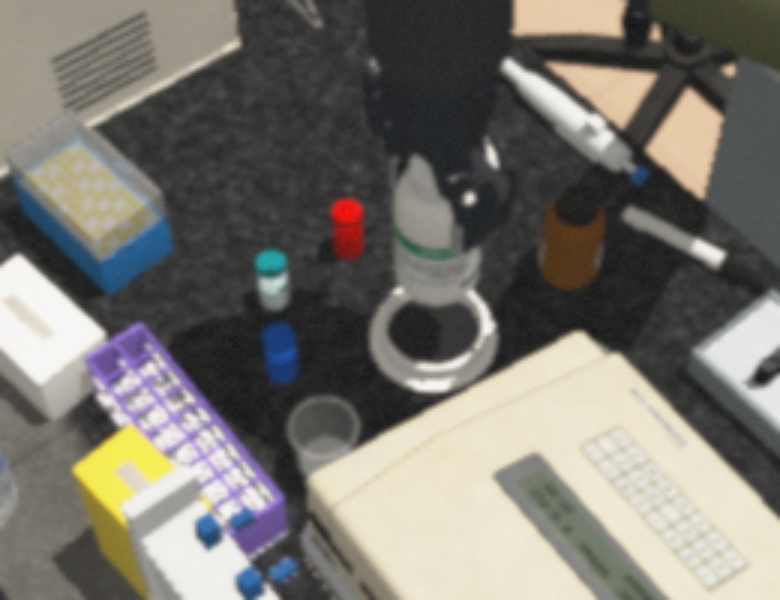

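The bottle hangs upright over the wide holder's well (430,330 in the crop). Lowering.

step_arm([
  {"x": 0,"y": 0.002,"z": 0.08,"roll": 0},
  {"x": 0,"y": 0,"z": 0.1,"roll": 0},
  {"x": 0,"y": 0,"z": 0.1,"roll": 0},
  {"x": 0,"y": 0,"z": 0.06,"roll": 0},
  {"x": 0,"y": 0,"z": 0.03,"roll": 0},
  {"x": 0,"y": 0,"z": 0.02,"roll": 0},
  {"x": 0,"y": 0,"z": 0.01,"roll": 0},
  {"x": 0,"y": 0,"z": 0,"roll": 0},
])

```text
time: 6.2
ee_pos: [0.5851, -0.001, 0.0827]
tool_rot: [180.0, 0.0, 180.0]
wrist_force: [0.1, -0.1, -2.0]
width: 0.0613
grip_force: 40.0
```

step_arm([
  {"x": 0,"y": 0,"z": 0.01,"roll": 0},
  {"x": 0,"y": 0,"z": 0.005,"roll": 0},
  {"x": 0,"y": 0,"z": 0,"roll": 0},
  {"x": 0,"y": 0,"z": 0,"roll": 0},
])

```text
time: 6.6
ee_pos: [0.5852, -0.0009, 0.08]
tool_rot: [180.0, 0.1, 180.0]
wrist_force: [-0.1, 0.5, 2.0]
width: 0.0612
grip_force: 40.3
```

step_arm([
  {"x": 0,"y": 0,"z": 0.003,"roll": 0},
  {"x": 0,"y": 0,"z": 0,"roll": 0},
])

```text
time: 6.8
ee_pos: [0.5853, -0.0009, 0.08]
tool_rot: [180.0, 0.1, 180.0]
wrist_force: [-2.6, 1.1, 6.1]
width: 0.0613
grip_force: 40.7
```

step_arm([
  {"x": 0,"y": 0,"z": 0,"roll": 0},
  {"x": 0,"y": 0,"z": 0,"roll": 0},
  {"x": 0,"y": 0,"z": 0,"roll": 0},
  {"x": 0,"y": 0,"z": 0,"roll": 0},
  {"x": 0,"y": 0,"z": 0,"roll": 0},
  {"x": 0,"y": 0,"z": -0.08,"roll": 0},
  {"x": 0,"y": 0,"z": -0.2,"roll": 0},
  {"x": 0,"y": 0,"z": -0.2,"roll": 0},
  {"x": 0,"y": 0,"z": 0,"roll": 0},
], jaw=1)

```text
time: 7.7
ee_pos: [0.5877, -0.0013, 0.1836]
tool_rot: [180.0, 0.7, 180.0]
wrist_force: [-0.2, 0.5, 0.9]
width: 0.0854
grip_force: 0.0
```

```bash
python3 - <<'E'
from h import *
to(.4553,.0129,.13,180)
E
```

```text
pos [ 0.5877 -0.0013  0.1836] rot [179.96   0.7  179.97] w 0.0854 gf 0.0 F [-0.2  0.5  0.9] t 7.7
units [0.665 0.07  0.26 ] roll -0.006
```

step_arm([
  {"x": 0.1,"y": 0.02,"z": 0,"roll": 0},
  {"x": 0.16,"y": 0.02,"z": 0,"roll": 0},
  {"x": 0.16,"y": 0.02,"z": 0,"roll": 0},
  {"x": 0.16,"y": 0.01,"z": 0,"roll": 0},
  {"x": 0.08,"y": 0,"z": 0.1,"roll": 0},
  {"x": 0,"y": 0,"z": 0.1,"roll": 0},
  {"x": 0,"y": 0,"z": 0.05,"roll": 0},
  {"x": 0,"y": 0,"z": 0,"roll": 0},
  {"x": 0,"y": 0,"z": 0,"roll": 0},
])

```text
time: 8.6
ee_pos: [0.4535, 0.013, 0.1258]
tool_rot: [-180.0, 0.1, 180.0]
wrist_force: [-0.9, -0.3, 0.3]
width: 0.0854
grip_force: 0.0
```

```bash
python3 - <<'E'
from h import *
to(.4553,.0129,.038,180)
f,P,K,Rm,p=cap('wrist');save('w2',f)
def circ(zlo,zhi,c,r):
    m=(P[...,2]>zlo)&(P[...,2]<zhi)&(np.hypot(P[...,0]-c[0],P[...,1]-c[1])<r)
    q=P[m]
    if len(q)>5:
        (a,b),rr=cv2.minEnclosingCircle(q[:,:2].astype(np.float32)); print(c,len(q),q.mean(0).round(4),round(a,4),round(b,4),round(2*rr,4))
circ(.083,.1,(.455,.013),.05)
circ(.018,.026,(.467,-.129),.05)
circ(.128,.145,(.584,-.001),.05)
E
```

```text
pos [0.4535 0.013  0.1258] rot [-1.7999e+02  5.0000e-02  1.7996e+02] w 0.0854 gf 0.0 F [-0.9 -0.3  0.3] t 8.6
units [-0.009 -0.     0.439] roll -0.01
(0.455, 0.013) 2988 [0.4557 0.0128 0.0887] 0.4572 0.0129 0.0354
(0.467, -0.129) 2008 [ 0.4666 -0.1295  0.0207] 0.4677 -0.1289 0.0707
```

View pics/w2.png

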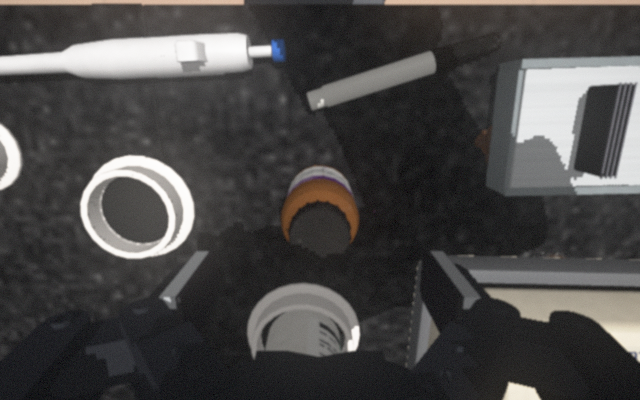

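The brown cap sits at (320,228), midway between the pads, and the large bottle is in its holder behind (303,330). Descending on the medium bottle.

step_arm([
  {"x": -0.01,"y": 0,"z": 0.1,"roll": 0},
  {"x": 0,"y": 0,"z": 0.1,"roll": 0},
  {"x": 0,"y": 0,"z": 0.1,"roll": 0},
  {"x": 0,"y": 0,"z": 0.08,"roll": 0},
  {"x": 0,"y": 0,"z": 0.055,"roll": 0},
  {"x": 0,"y": 0,"z": 0,"roll": 0},
  {"x": 0,"y": 0,"z": 0,"roll": 0},
])

```text
time: 9.35
ee_pos: [0.4555, 0.0131, 0.0387]
tool_rot: [-180.0, 0.1, 180.0]
wrist_force: [-0.1, 0.0, 0.2]
width: 0.0854
grip_force: 0.0
```

step_arm([
  {"x": 0,"y": 0,"z": 0,"roll": 0},
  {"x": 0,"y": 0,"z": 0,"roll": 0},
  {"x": 0,"y": 0,"z": 0,"roll": 0},
  {"x": 0,"y": 0,"z": 0,"roll": 0},
  {"x": 0,"y": 0,"z": 0,"roll": 0},
  {"x": 0,"y": 0,"z": 0,"roll": 0},
  {"x": 0,"y": 0,"z": 0,"roll": 0},
], jaw=0, newtons=35)

```text
time: 10.05
ee_pos: [0.4553, 0.0132, 0.0385]
tool_rot: [180.0, 0.1, 180.0]
wrist_force: [-0.6, 0.2, 5.9]
width: 0.0472
grip_force: 36.4
```

step_arm([
  {"x": 0,"y": 0,"z": -0.05,"roll": 0},
  {"x": 0,"y": 0,"z": -0.1,"roll": 0},
  {"x": 0,"y": 0,"z": -0.1,"roll": 0},
  {"x": 0,"y": 0,"z": -0.05,"roll": 0},
  {"x": 0,"y": 0,"z": 0,"roll": 0},
  {"x": 0,"y": 0,"z": 0,"roll": 0},
])

```text
time: 10.65
ee_pos: [0.4544, 0.0132, 0.0967]
tool_rot: [180.0, -0.1, 180.0]
wrist_force: [0.4, -0.3, -2.7]
width: 0.0473
grip_force: 36.3
```

```bash
python3 - <<'E'
from h import *
to(.467,-.129,.1,180)
E
```

```text
pos [0.4544 0.0132 0.0967] rot [ 1.7998e+02 -8.0000e-02  1.7996e+02] w 0.0473 gf 36.3 F [ 0.4 -0.3 -2.7] t 10.65
units [-0.064 -0.711 -0.017] roll -0.009
```

step_arm([
  {"x": -0.02,"y": -0.08,"z": 0,"roll": 0},
  {"x": -0.02,"y": -0.14,"z": 0,"roll": 0},
  {"x": -0.02,"y": -0.15,"z": 0,"roll": 0},
  {"x": -0.004,"y": -0.14,"z": 0,"roll": 0},
  {"x": 0,"y": -0.12,"z": 0,"roll": 0},
  {"x": 0,"y": -0.08,"z": 0,"roll": 0},
  {"x": 0,"y": 0,"z": 0,"roll": 0},
  {"x": 0,"y": 0,"z": 0,"roll": 0},
  {"x": 0,"y": 0,"z": 0,"roll": 0},
])

```text
time: 11.55
ee_pos: [0.4673, -0.1283, 0.097]
tool_rot: [180.0, -0.1, 180.0]
wrist_force: [0.1, -0.1, -1.0]
width: 0.0472
grip_force: 36.5
```

```bash
python3 - <<'E'
from h import *
to(.467,-.129,.0447,180)
E
```

```text
pos [ 0.4673 -0.1283  0.097 ] rot [ 1.7998e+02 -6.0000e-02  1.7999e+02] w 0.0472 gf 36.5 F [ 0.1 -0.1 -1. ] t 11.55
units [ 0.001 -0.003  0.262] roll -0.002
```

step_arm([
  {"x": 0,"y": -0.003,"z": 0.06,"roll": 0},
  {"x": 0,"y": 0,"z": 0.08,"roll": 0},
  {"x": 0,"y": 0,"z": 0.06,"roll": 0},
  {"x": 0,"y": 0,"z": 0.03,"roll": 0},
  {"x": 0,"y": 0,"z": 0.015,"roll": 0},
  {"x": 0,"y": 0,"z": 0.012,"roll": 0},
  {"x": 0,"y": 0,"z": 0,"roll": 0},
  {"x": 0,"y": 0,"z": 0,"roll": 0},
])

```text
time: 12.35
ee_pos: [0.4679, -0.1295, 0.0468]
tool_rot: [180.0, 0.0, 180.0]
wrist_force: [-0.3, 0.6, -1.7]
width: 0.0471
grip_force: 36.5
```

step_arm([
  {"x": 0,"y": 0,"z": 0.01,"roll": 0},
  {"x": 0,"y": 0,"z": 0.005,"roll": 0},
  {"x": 0,"y": 0,"z": 0,"roll": 0},
  {"x": 0,"y": 0,"z": 0,"roll": 0},
])

```text
time: 12.75
ee_pos: [0.4681, -0.1296, 0.0445]
tool_rot: [-180.0, 0.1, 180.0]
wrist_force: [-3.0, 1.2, 5.6]
width: 0.0471
grip_force: 37.0
```

step_arm([
  {"x": 0,"y": 0,"z": 0,"roll": 0},
  {"x": 0,"y": 0,"z": 0,"roll": 0},
  {"x": 0,"y": 0,"z": 0,"roll": 0},
  {"x": 0,"y": 0,"z": 0,"roll": 0},
  {"x": 0,"y": 0,"z": -0.08,"roll": 0},
  {"x": 0,"y": 0,"z": -0.2,"roll": 0},
  {"x": 0,"y": 0,"z": -0.2,"roll": 0},
  {"x": 0,"y": 0,"z": -0.1,"roll": 0},
  {"x": 0,"y": 0,"z": 0,"roll": 0},
  {"x": 0,"y": 0,"z": 0,"roll": 0},
], jaw=0.9)

```text
time: 13.75
ee_pos: [0.4676, -0.1294, 0.1591]
tool_rot: [180.0, 0.0, 180.0]
wrist_force: [0.1, -0.5, -0.3]
width: 0.0767
grip_force: 0.0
```

```bash
python3 - <<'E'
from h import *
to(.661,-.1075,.16,180)
E
```

```text
pos [ 0.4676 -0.1294  0.1591] rot [1.7997e+02 1.0000e-02 1.7996e+02] w 0.0767 gf 0.0 F [ 0.1 -0.5 -0.3] t 13.75
units [-0.967  0.11  -0.004] roll -0.009
```

step_arm([
  {"x": -0.1,"y": 0.02,"z": 0,"roll": 0},
  {"x": -0.17,"y": 0.02,"z": 0,"roll": 0},
  {"x": -0.19,"y": 0.02,"z": 0,"roll": 0},
  {"x": -0.19,"y": 0.02,"z": 0,"roll": 0},
  {"x": -0.17,"y": 0.02,"z": 0,"roll": 0},
  {"x": -0.1,"y": 0.01,"z": 0,"roll": 0},
  {"x": -0.047,"y": 0,"z": 0.1,"roll": 0},
  {"x": 0,"y": 0,"z": 0.1,"roll": 0},
  {"x": 0,"y": 0,"z": 0,"roll": 0},
  {"x": 0,"y": 0,"z": 0,"roll": 0},
], jaw=0.6)

```text
time: 14.75
ee_pos: [0.6603, -0.1078, 0.1182]
tool_rot: [-180.0, -0.2, 180.0]
wrist_force: [1.4, 0.2, 1.0]
width: 0.0511
grip_force: 0.0
```

```bash
python3 - <<'E'
from h import *
to(.661,-.1075,.038,180)
f,P,K,Rm,p=cap('wrist');save('w3',f)
m=(P[...,2]>.045)&(P[...,2]<.062)&(np.hypot(P[...,0]-.661,P[...,1]+.1075)<.03)
q=P[m]; print(len(q)); 
if len(q)>5: print(q.mean(0),cv2.minEnclosingCircle(q[:,:2].astype(np.float32)))
E
```

```text
pos [ 0.6603 -0.1078  0.1182] rot [-1.7997e+02 -1.5000e-01  1.7997e+02] w 0.0511 gf 0.0 F [1.4 0.2 1. ] t 14.75
units [-0.004  0.002  0.401] roll -0.006
1128
[ 0.66183825 -0.10809907  0.05175992] ((0.6631114482879639, -0.10801126807928085), 0.012346217408776283)
```

View pics/w3.png

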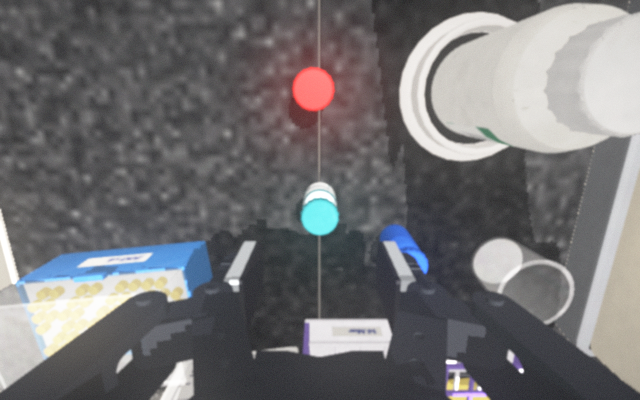

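The teal cap is centred between the pads at (319,215); the blue (405,248) and red (313,88) vials are clear. Narrowing the jaws slightly and descending.

step_arm([
  {"x": -0.009,"y": 0,"z": 0.1,"roll": 0},
  {"x": 0,"y": 0,"z": 0.1,"roll": 0},
  {"x": 0,"y": 0,"z": 0.1,"roll": 0},
  {"x": 0,"y": 0,"z": 0.06,"roll": 0},
  {"x": 0,"y": 0,"z": 0.04,"roll": 0},
  {"x": 0,"y": 0,"z": 0,"roll": 0},
  {"x": 0,"y": 0,"z": 0,"roll": 0},
], jaw=0.52)

```text
time: 15.5
ee_pos: [0.6634, -0.1077, 0.0405]
tool_rot: [-180.0, 0.1, 180.0]
wrist_force: [-0.2, -0.9, 1.2]
width: 0.0442
grip_force: 0.0
```

step_arm([
  {"x": 0,"y": 0,"z": 0,"roll": 0},
  {"x": 0,"y": 0,"z": 0,"roll": 0},
  {"x": 0,"y": 0,"z": 0,"roll": 0},
  {"x": 0,"y": 0,"z": 0,"roll": 0},
  {"x": 0,"y": 0,"z": 0,"roll": 0},
  {"x": 0,"y": 0,"z": 0,"roll": 0},
  {"x": 0,"y": 0,"z": 0,"roll": 0},
], jaw=0, newtons=20)

```text
time: 16.2
ee_pos: [0.6635, -0.1077, 0.0406]
tool_rot: [-180.0, 0.1, 180.0]
wrist_force: [0.6, 0.5, 5.4]
width: 0.0233
grip_force: 19.7
```

step_arm([
  {"x": 0,"y": 0,"z": -0.1,"roll": 0},
  {"x": 0,"y": 0,"z": -0.2,"roll": 0},
  {"x": 0,"y": 0,"z": -0.2,"roll": 0},
  {"x": 0,"y": 0,"z": -0.2,"roll": 0},
  {"x": 0,"y": 0,"z": -0.1,"roll": 0},
  {"x": 0,"y": 0,"z": 0,"roll": 0},
  {"x": 0,"y": 0,"z": 0,"roll": 0},
])

```text
time: 16.9
ee_pos: [0.6626, -0.1074, 0.1986]
tool_rot: [179.9, -0.0, 180.0]
wrist_force: [-0.7, 0.3, -1.6]
width: 0.0232
grip_force: 19.7
```

```bash
python3 - <<'E'
from h import *
to(.4225,-.245,.19,180)
f,P,K,Rm,p=cap('side');save('s2',cv2.resize(f[60:260,180:440],(780,600)))
E
```

```text
pos [ 0.6626 -0.1074  0.1986] rot [ 1.7995e+02 -4.0000e-02  1.7996e+02] w 0.0232 gf 19.7 F [-0.7  0.3 -1.6] t 16.9
units [ 1.2   -0.689  0.043] roll -0.008
rot [-142.74949494   -0.19849188  141.72017542]
```

View pics/s2.png

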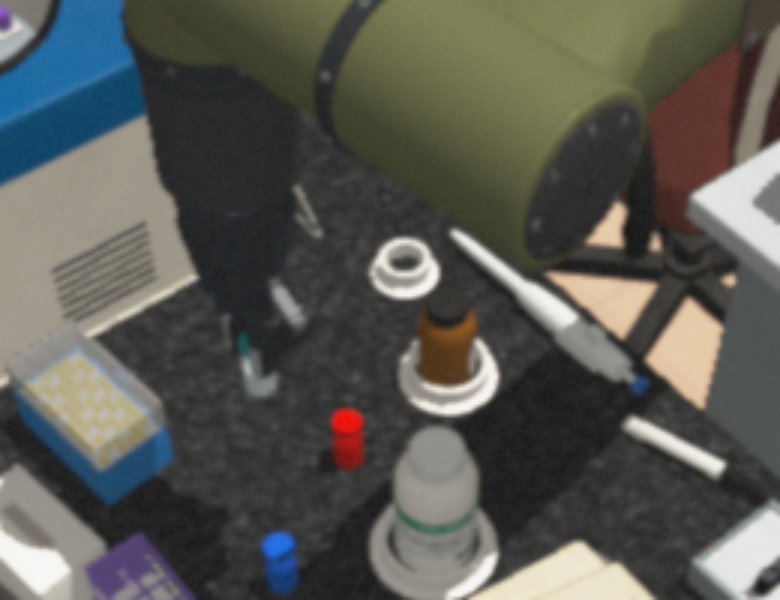

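Both bottles stand in their holders. The vial is held (about 243,343 to 262,385) but might be tilted, so I'm measuring it with the wrist camera.

```bash
python3 - <<'E'
from h import *
s=arm.read_state();f,P,K,Rm,p=cap('wrist');save('w4',cv2.resize(f[130:330,190:450],(780,600)))
T=s['ee_pos'];Q=P-T
m=(np.hypot(Q[...,0],Q[...,1])<.04)&(Q[...,2]<.03)&(Q[...,2]>-.06)&(np.abs(Q[...,1])<.014)
q=Q[m];print(len(q))
for lo in np.arange(-.05,.02,.005):
    a=q[(q[:,2]>=lo)&(q[:,2]<lo+.005)]
    if len(a)>5: print(round(lo,3),len(a),a.mean(0).round(4),a.min(0).round(4),a.max(0).round(4))
E
```

```text
5856
-0.04 53 [-0.0105 -0.0006 -0.0372] [-0.012  -0.01   -0.0398] [-0.0064  0.0096 -0.0351]
-0.035 117 [-0.0101 -0.0006 -0.0325] [-0.0124 -0.0119 -0.035 ] [-0.0022  0.011  -0.03  ]
-0.03 135 [-0.01   -0.0003 -0.0276] [-0.0124 -0.0116 -0.03  ] [-0.0023  0.0112 -0.025 ]
-0.025 150 [-0.0099 -0.0001 -0.0225] [-0.0124 -0.0119 -0.025 ] [-0.0022  0.0112 -0.02  ]
-0.02 158 [-0.01   -0.0006 -0.0176] [-0.0126 -0.012  -0.0199] [-0.0006  0.0111 -0.015 ]
-0.015 215 [-0.0095 -0.0003 -0.0124] [-0.0127 -0.0121 -0.015 ] [-0.0011  0.0114 -0.01  ]
-0.01 220 [-0.0094 -0.0004 -0.0073] [-0.0123 -0.0128 -0.01  ] [-0.0009  0.0116 -0.0051]
-0.005 409 [-0.0084 -0.0002 -0.0025] [-0.0122 -0.014  -0.005 ] [ 0.0126  0.014  -0.    ]
-0.0 194 [-0.006   0.0002  0.0028] [-0.012  -0.0138  0.    ] [0.0126 0.014  0.005 ]
0.005 440 [-0.0072  0.0001  0.0079] [-0.0127 -0.0139  0.005 ] [0.0122 0.0139 0.01  ]
0.01 2544 [-0.0012 -0.0002  0.0116] [-0.0126 -0.014   0.01  ] [0.0129 0.014  0.015 ]
0.015 213 [-0.002   0.0003  0.0177] [-0.0099 -0.014   0.015 ] [0.0129 0.014  0.0199]
0.02 224 [-0.0022  0.      0.0226] [-0.0097 -0.014   0.02  ] [0.0131 0.0139 0.025 ]
```

View pics/w4.png

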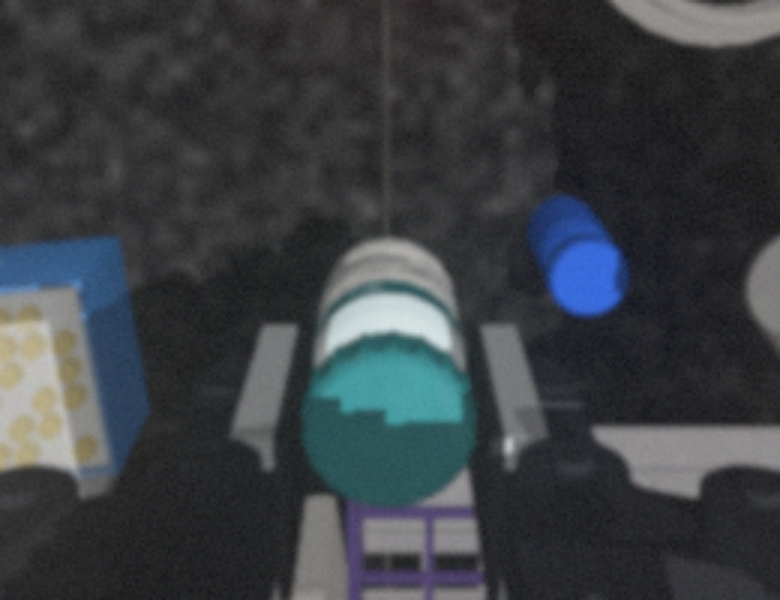

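The front face keeps a constant x offset over its height, so the vial hangs vertically, with its bottom 41.5 mm below the TCP. Carrying it to the narrow holder.

step_arm([
  {"x": 0.08,"y": -0.045,"z": 0,"roll": 0},
  {"x": 0.13,"y": -0.075,"z": 0,"roll": 0},
  {"x": 0.15,"y": -0.086,"z": 0,"roll": 0},
  {"x": 0.15,"y": -0.086,"z": 0,"roll": 0},
  {"x": 0.15,"y": -0.086,"z": 0,"roll": 0},
  {"x": 0.15,"y": -0.086,"z": 0,"roll": 0},
  {"x": 0.15,"y": -0.086,"z": 0,"roll": 0},
  {"x": 0.13,"y": -0.075,"z": 0,"roll": 0},
  {"x": 0.07,"y": -0.04,"z": 0,"roll": 0},
  {"x": 0.04,"y": -0.024,"z": 0,"roll": 0},
  {"x": 0,"y": 0,"z": 0,"roll": 0},
])

```text
time: 18.1
ee_pos: [0.4223, -0.2456, 0.1989]
tool_rot: [180.0, -0.0, 179.9]
wrist_force: [0.5, -0.2, -0.3]
width: 0.0235
grip_force: 19.7
```

```bash
python3 - <<'E'
from h import *
f,P,K,Rm,p=cap('wrist')
m=(P[...,2]>.017)&(P[...,2]<.027)&(np.hypot(P[...,0]-.4225,P[...,1]+.245)<.033)
q=P[m]; print(len(q),q.mean(0).round(4),cv2.minEnclosingCircle(q[:,:2].astype(np.float32)))
to(.4225,-.245,.052,180)
E
```

```text
734 [ 0.4234 -0.2454  0.0207] ((0.42404988408088684, -0.2452443540096283), 0.023064982146024704)
pos [ 0.4229 -0.2452  0.1989] rot [ 1.7998e+02 -3.0000e-02  1.7995e+02] w 0.0234 gf 19.7 F [ 0.3 -0.5  0. ] t 18.15
units [0.002 0.001 0.734] roll -0.011
```

step_arm([
  {"x": 0,"y": 0,"z": 0.1,"roll": 0},
  {"x": 0,"y": 0,"z": 0.15,"roll": 0},
  {"x": 0,"y": 0,"z": 0.15,"roll": 0},
  {"x": 0,"y": 0,"z": 0.15,"roll": 0},
  {"x": 0,"y": 0,"z": 0.1,"roll": 0},
  {"x": 0,"y": 0,"z": 0.05,"roll": 0},
  {"x": 0,"y": 0,"z": 0.03,"roll": 0},
  {"x": 0,"y": 0,"z": 0,"roll": 0},
  {"x": 0,"y": 0,"z": 0,"roll": 0},
])

```text
time: 19.05
ee_pos: [0.4235, -0.2454, 0.0544]
tool_rot: [-180.0, 0.1, 180.0]
wrist_force: [0.2, 0.5, -0.2]
width: 0.0233
grip_force: 19.7
```

step_arm([
  {"x": 0,"y": 0,"z": 0.01,"roll": 0},
  {"x": 0,"y": 0,"z": 0.01,"roll": 0},
  {"x": 0,"y": 0,"z": 0.005,"roll": 0},
  {"x": 0,"y": 0,"z": 0,"roll": 0},
  {"x": 0,"y": 0,"z": 0,"roll": 0},
])

```text
time: 19.55
ee_pos: [0.4227, -0.2453, 0.0483]
tool_rot: [180.0, -0.0, 180.0]
wrist_force: [-0.2, -0.3, -0.6]
width: 0.0236
grip_force: 19.7
```

step_arm([
  {"x": 0,"y": 0,"z": 0.005,"roll": 0},
  {"x": 0,"y": 0,"z": 0.005,"roll": 0},
  {"x": 0,"y": 0,"z": 0,"roll": 0},
  {"x": 0,"y": 0,"z": 0,"roll": 0},
])

```text
time: 19.95
ee_pos: [0.4229, -0.2454, 0.0466]
tool_rot: [-180.0, 0.0, 180.0]
wrist_force: [-1.3, -0.3, 2.4]
width: 0.0235
grip_force: 19.9
```

step_arm([
  {"x": 0,"y": 0,"z": 0,"roll": 0},
  {"x": 0,"y": 0,"z": 0,"roll": 0},
  {"x": 0,"y": 0,"z": 0,"roll": 0},
  {"x": 0,"y": 0,"z": -0.05,"roll": 0},
  {"x": 0,"y": 0,"z": -0.15,"roll": 0},
  {"x": 0,"y": 0,"z": -0.2,"roll": 0},
  {"x": 0,"y": 0,"z": -0.2,"roll": 0},
  {"x": 0,"y": -0.15,"z": -0.1,"roll": 0},
  {"x": 0,"y": -0.15,"z": 0,"roll": 0},
  {"x": 0,"y": 0,"z": 0,"roll": 0},
  {"x": 0,"y": 0,"z": 0,"roll": 0},
], jaw=0.6)

```text
time: 21.05
ee_pos: [0.4224, -0.3056, 0.1864]
tool_rot: [180.0, -0.0, 179.9]
wrist_force: [0.9, 0.1, 0.6]
width: 0.0514
grip_force: 0.0
```

```bash
python3 - <<'E'
from h import *
f,P,K,Rm,p=cap('wrist');save('w5',f);np.savez('w5.npz',f=f,P=P)
m=(P[...,2]>.052)&(P[...,2]<.07)&(np.hypot(P[...,0]-.4225,P[...,1]+.245)<.033)
q=P[m]; print(len(q),q.mean(0).round(4) if len(q) else '')
m=(P[...,2]>.004)&(P[...,2]<.016)&(P[...,0]>.40)&(P[...,0]<.50)&(P[...,1]<-.30)&(P[...,1]>-.47)
n,l,st,c=cv2.connectedComponentsWithStats(m.astype(np.uint8))
for i in range(1,n):
    if st[i,4]>60: q=P[l==i];print(st[i],q.mean(0).round(4),cv2.minAreaRect(q[:,:2].astype(np.float32)))
to(.402,.193,.2,180)
E
```

```text
704 [ 0.4215 -0.2463  0.0578]
[172 189 130  26 682] [ 0.4499 -0.3908  0.0072] ((0.450678288936615, -0.38517776131629944), (0.12474846839904785, 0.019919682294130325), 80.33052062988281)
[145 200  23  55 743] [ 0.4694 -0.4622  0.0126] ((0.4736049771308899, -0.46160730719566345), (0.016444629058241844, 0.0526818111538887), 89.97286224365234)
pos [ 0.4225 -0.3052  0.1863] rot [ 1.7998e+02 -2.0000e-02  1.7994e+02] w 0.0512 gf 0.0 F [-0.6 -0.3 -0.2] t 21.1
units [ 0.105  2.491 -0.068] roll -0.013
```

View pics/w5.png

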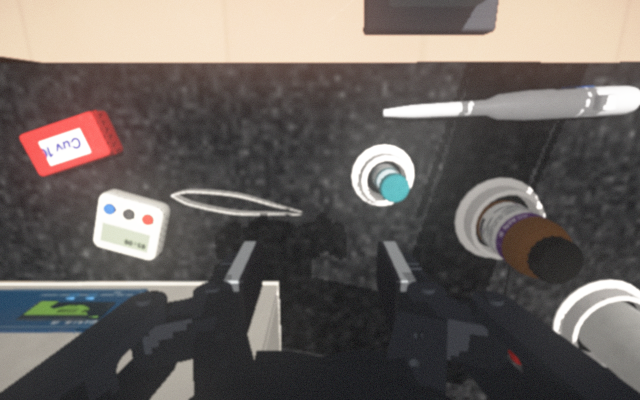

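The teal vial stands in the narrow holder (390,175; cap top at 58 mm). The forceps lie from (172,195) to (300,212): centre (0.451,-0.385), 125 x 20 mm, long axis at 80°. Next, the case.

step_arm([
  {"x": 0.02,"y": 0.12,"z": -0.03,"roll": 0},
  {"x": 0.02,"y": 0.22,"z": -0.04,"roll": 0},
  {"x": 0.02,"y": 0.24,"z": 0,"roll": 0},
  {"x": 0.02,"y": 0.24,"z": 0,"roll": 0},
  {"x": 0.02,"y": 0.24,"z": 0,"roll": 0},
  {"x": 0,"y": 0.24,"z": 0,"roll": 0},
  {"x": 0,"y": 0.24,"z": 0,"roll": 0},
  {"x": 0,"y": 0.24,"z": 0,"roll": 0},
  {"x": 0,"y": 0.24,"z": 0,"roll": 0},
  {"x": 0,"y": 0.22,"z": 0,"roll": 0},
  {"x": 0,"y": 0.15,"z": 0,"roll": 0},
  {"x": 0,"y": 0.1,"z": 0,"roll": 0},
])

```text
time: 22.3
ee_pos: [0.4018, 0.1952, 0.2002]
tool_rot: [180.0, -0.0, -179.8]
wrist_force: [0.4, -0.8, 0.5]
width: 0.0513
grip_force: 0.0
```

step_arm([
  {"x": 0,"y": 0,"z": 0,"roll": 0},
  {"x": 0,"y": 0,"z": 0,"roll": 0},
])

```text
time: 22.5
ee_pos: [0.4024, 0.193, 0.2003]
tool_rot: [-180.0, -0.0, -179.9]
wrist_force: [0.6, 0.0, -0.6]
width: 0.0514
grip_force: 0.0
```

```bash
python3 - <<'E'
from h import *
f,P,K,Rm,p=cap('wrist');save('w6',f)
def rect(zlo,zhi,x0,x1,y0,y1):
    m=(P[...,2]>zlo)&(P[...,2]<zhi)&(P[...,0]>x0)&(P[...,0]<x1)&(P[...,1]<y1)&(P[...,1]>y0)
    n,l,st,c=cv2.connectedComponentsWithStats(m.astype(np.uint8))
    i=1+np.argmax(st[1:,4]);q=P[l==i];print(len(q),q.mean(0).round(4),cv2.minAreaRect(q[:,:2].astype(np.float32)),q.min(0).round(4),q.max(0).round(4))
rect(.046,.056,.36,.45,.12,.26)
rect(.014,.034,.33,.47,.08,.36)
rect(.024,.034,.33,.47,.08,.36)
to(.402,.193,.2,180)
E
```

```text
872 [0.4031 0.1937 0.0501] ((0.40440353751182556, 0.1933847963809967), (0.057324159890413284, 0.011878176592290401), 0.3875840902328491) [0.3757 0.1873 0.0463] [0.433  0.1995 0.052 ]
16078 [0.4018 0.2251 0.0264] ((0.4041531980037689, 0.2235640585422516), (0.09061562269926071, 0.1627025157213211), 1.2427682876586914) [0.3573 0.1416 0.014 ] [0.4502 0.3055 0.0333]
15788 [0.4022 0.2257 0.0265] ((0.4041593670845032, 0.22356510162353516), (0.09059000760316849, 0.16270959377288818), 1.2534971237182617) [0.3575 0.1416 0.024 ] [0.4502 0.3055 0.0333]
pos [0.4026 0.1926 0.2004] rot [-180.      0.   -179.99] w 0.0514 gf 0.0 F [-0.5 -0.3  0.5] t 22.55
units [0.003 0.002 0.002] roll 0.003
```

View pics/w6.png

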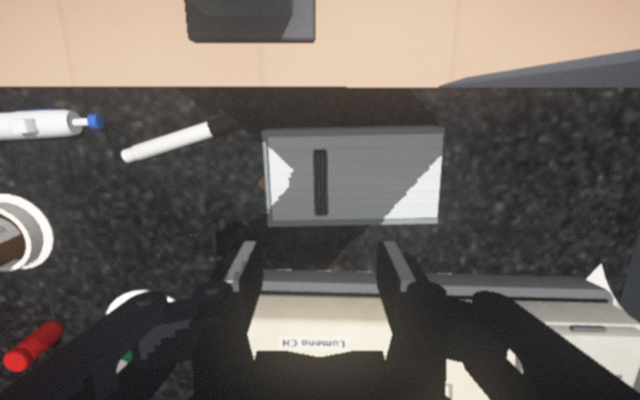

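The case centre is (0.404,0.224), turned 1.2°. The grip at (320,182), or (0.4035,0.1935), is 30 mm to -y, so the cover is shut. Descending to grip the ridge.

step_arm([
  {"x": -0.005,"y": 0.004,"z": 0.1,"roll": -0.27},
  {"x": 0,"y": 0,"z": 0.2,"roll": 0},
  {"x": 0,"y": 0,"z": 0.2,"roll": 0},
  {"x": 0,"y": 0,"z": 0.15,"roll": 0},
  {"x": 0,"y": 0,"z": 0.08,"roll": 0},
  {"x": 0,"y": 0,"z": 0.04,"roll": 0},
  {"x": 0,"y": 0,"z": 0.02,"roll": 0},
  {"x": 0,"y": 0,"z": 0,"roll": 0},
  {"x": 0,"y": 0,"z": 0,"roll": 0},
])

```text
time: 23.45
ee_pos: [0.4045, 0.1938, 0.0435]
tool_rot: [179.9, 0.1, -178.8]
wrist_force: [-0.2, -0.7, 0.3]
width: 0.0514
grip_force: 0.0
```

step_arm([
  {"x": 0,"y": 0,"z": 0,"roll": 0},
  {"x": 0,"y": 0,"z": 0,"roll": 0},
  {"x": 0,"y": 0,"z": 0,"roll": 0},
  {"x": 0,"y": 0,"z": 0,"roll": 0},
  {"x": 0,"y": 0,"z": 0,"roll": 0},
  {"x": 0,"y": 0,"z": 0,"roll": 0},
], jaw=0, newtons=25)

```text
time: 24.05
ee_pos: [0.4041, 0.1937, 0.0428]
tool_rot: [180.0, 0.0, -178.8]
wrist_force: [-1.6, -0.4, 3.4]
width: 0.0117
grip_force: 30.3
```

```bash
python3 - <<'E'
from h import *
to(.4035-.0033,.1935+.15,.042,181.2)
P=np.load('top0.npz')['P'];
for u in (60,75,90,110,130): print(u,P[[235,250,265,280],u].round(2).tolist())
E
```

```text
pos [0.4041 0.1937 0.0428] rot [ 1.7997e+02  3.0000e-02 -1.7879e+02] w 0.0117 gf 30.3 F [-1.6 -0.4  3.4] t 24.05
units [0.004 0.749 0.004] roll 0.002
60 [[0.45, 0.54, 0.09], [0.42, 0.54, 0.09], [0.38, 0.54, 0.09], [0.34, 0.54, 0.08]]
75 [[0.45, 0.54, 0.04], [0.42, 0.54, 0.03], [0.38, 0.54, 0.03], [0.34, 0.54, 0.02]]
90 [[0.46, 0.52, -0.0], [0.42, 0.52, 0.0], [0.38, 0.52, -0.0], [0.34, 0.51, 0.0]]
110 [[0.46, 0.47, -0.0], [0.42, 0.47, -0.0], [0.38, 0.46, 0.0], [0.34, 0.46, -0.0]]
130 [[0.46, 0.41, 0.0], [0.42, 0.41, -0.0], [0.38, 0.41, 0.0], [0.34, 0.41, -0.0]]
```

Gripped, and the way is clear as far as y = 0.52. Sliding the cover open along the tool's +y.

step_arm([
  {"x": 0,"y": 0.04,"z": 0,"roll": 0},
  {"x": 0,"y": 0.07,"z": 0,"roll": 0},
  {"x": 0,"y": 0.08,"z": 0,"roll": 0},
  {"x": 0,"y": 0.1,"z": 0,"roll": 0},
  {"x": 0,"y": 0.1,"z": 0,"roll": 0},
  {"x": 0,"y": 0.1,"z": 0,"roll": 0},
  {"x": 0,"y": 0.1,"z": 0,"roll": 0},
  {"x": 0,"y": 0.08,"z": 0,"roll": 0},
  {"x": 0,"y": 0.04,"z": 0,"roll": 0},
  {"x": 0,"y": 0.03,"z": 0,"roll": 0},
  {"x": 0,"y": 0.01,"z": 0,"roll": 0},
  {"x": 0,"y": 0,"z": 0,"roll": 0},
])

```text
time: 25.25
ee_pos: [0.4008, 0.3435, 0.0428]
tool_rot: [-179.9, 0.0, -178.8]
wrist_force: [-2.3, -3.1, 7.6]
width: 0.0114
grip_force: 30.7
```

step_arm([
  {"x": 0,"y": 0.003,"z": 0,"roll": 0},
  {"x": 0,"y": 0,"z": 0,"roll": 0},
])

```text
time: 25.45
ee_pos: [0.4008, 0.3435, 0.0428]
tool_rot: [-179.9, -0.0, -178.8]
wrist_force: [-2.2, -5.3, 7.9]
width: 0.0113
grip_force: 30.7
```

step_arm([
  {"x": 0,"y": 0,"z": 0,"roll": 0},
  {"x": 0,"y": 0,"z": 0,"roll": 0},
  {"x": 0,"y": 0,"z": 0,"roll": 0},
  {"x": 0,"y": 0,"z": -0.1,"roll": 0},
  {"x": 0,"y": 0,"z": -0.2,"roll": 0},
  {"x": 0,"y": 0,"z": -0.2,"roll": 0},
  {"x": 0,"y": 0,"z": -0.2,"roll": 0},
  {"x": 0,"y": -0.1,"z": -0.1,"roll": 0},
  {"x": -0.02,"y": -0.2,"z": 0,"roll": 0},
  {"x": -0.02,"y": -0.24,"z": 0,"roll": 0},
  {"x": -0.02,"y": -0.24,"z": 0,"roll": 0},
  {"x": -0.02,"y": -0.24,"z": 0,"roll": 0},
], jaw=0.6)

```text
time: 26.65
ee_pos: [0.4209, 0.1391, 0.2022]
tool_rot: [180.0, 0.0, -178.7]
wrist_force: [1.2, 0.8, 0.7]
width: 0.0511
grip_force: 0.0
```

step_arm([
  {"x": -0.02,"y": -0.24,"z": 0,"roll": 0},
  {"x": -0.02,"y": -0.24,"z": 0,"roll": 0},
  {"x": -0.02,"y": -0.24,"z": 0,"roll": 0},
  {"x": -0.02,"y": -0.24,"z": 0,"roll": 0},
  {"x": -0.02,"y": -0.24,"z": 0,"roll": 0},
  {"x": -0.02,"y": -0.24,"z": 0,"roll": 0},
  {"x": 0,"y": -0.24,"z": 0,"roll": 0},
  {"x": 0,"y": -0.24,"z": 0,"roll": 0},
  {"x": 0,"y": -0.24,"z": 0,"roll": 0},
  {"x": 0,"y": -0.24,"z": 0,"roll": 0},
  {"x": 0,"y": -0.2,"z": 0,"roll": 0},
  {"x": 0,"y": -0.1,"z": 0,"roll": 0},
])

```text
time: 27.85
ee_pos: [0.4557, -0.4017, 0.2009]
tool_rot: [180.0, -0.1, -179.0]
wrist_force: [0.7, 1.4, 0.3]
width: 0.051
grip_force: 0.0
```

step_arm([
  {"x": 0,"y": 0,"z": 0,"roll": -0.96},
  {"x": 0,"y": 0,"z": 0,"roll": -0.96},
  {"x": 0,"y": 0,"z": 0,"roll": -0.96},
  {"x": 0,"y": 0,"z": 0,"roll": -0.96},
  {"x": 0,"y": 0,"z": 0,"roll": -0.96},
  {"x": 0,"y": 0,"z": 0,"roll": -0.96},
  {"x": 0,"y": 0,"z": 0,"roll": -0.96},
  {"x": 0,"y": 0,"z": 0,"roll": -0.96},
  {"x": 0,"y": 0,"z": 0,"roll": -0.96},
])

```text
time: 28.75
ee_pos: [0.4566, -0.3988, 0.2018]
tool_rot: [180.0, 0.0, -139.0]
wrist_force: [0.0, -0.1, -0.4]
width: 0.0514
grip_force: 0.0
```

step_arm([
  {"x": 0,"y": 0,"z": 0,"roll": -0.96},
  {"x": 0,"y": 0,"z": 0,"roll": -0.96},
  {"x": 0,"y": 0,"z": 0,"roll": -0.96},
  {"x": 0,"y": 0,"z": 0,"roll": -0.96},
  {"x": 0,"y": 0,"z": 0,"roll": -0.96},
  {"x": 0,"y": 0,"z": 0,"roll": -0.96},
  {"x": 0,"y": 0,"z": 0,"roll": -0.96},
  {"x": 0,"y": 0,"z": 0,"roll": -0.96},
  {"x": 0,"y": 0,"z": 0,"roll": -0.96},
  {"x": 0,"y": 0,"z": 0,"roll": 0},
  {"x": 0,"y": 0,"z": 0,"roll": 0},
])

```text
time: 29.85
ee_pos: [0.4565, -0.3988, 0.202]
tool_rot: [180.0, 0.0, -99.7]
wrist_force: [0.8, -0.6, 0.3]
width: 0.0513
grip_force: 0.0
```

```bash
python3 - <<'E'
from h import *
to(.4507,-.3852,.15,-99.7)
P=cap('wrist')[1]
m=(P[...,2]>.004)&(P[...,2]<.016)&(P[...,0]>.40)&(P[...,0]<.50)&(P[...,1]<-.30)&(P[...,1]>-.455)
n,l,st,c=cv2.connectedComponentsWithStats(m.astype(np.uint8))
for i in range(1,n):
    if st[i,4]>60: q=P[l==i];print(st[i],q.mean(0).round(4),cv2.minAreaRect(q[:,:2].astype(np.float32)))
E
```

```text
pos [ 0.4565 -0.3988  0.202 ] rot [ 1.7998e+02  1.0000e-02 -9.9700e+01] w 0.0513 gf 0.0 F [ 0.8 -0.6  0.3] t 29.85
units [-0.062  0.04   0.26 ] roll -0.001
[320 121  19 107 235] [ 0.4492 -0.4082  0.0083] ((0.44947558641433716, -0.39484289288520813), (0.10651101917028427, 0.017661383375525475), 80.33656311035156)
[332 175   8  60  89] [ 0.4468 -0.3676  0.0077] ((0.447589248418808, -0.3640652596950531), (0.06342039257287979, 0.0022331690415740013), 75.08503723144531)
```

step_arm([
  {"x": -0.062,"y": 0.04,"z": 0.1,"roll": 0},
  {"x": 0,"y": 0,"z": 0.2,"roll": 0},
  {"x": 0,"y": 0,"z": 0.2,"roll": 0},
  {"x": 0,"y": 0,"z": 0.2,"roll": 0},
  {"x": 0,"y": 0,"z": 0.12,"roll": 0},
  {"x": 0,"y": 0,"z": 0.07,"roll": 0},
  {"x": 0,"y": 0,"z": 0.04,"roll": 0},
  {"x": 0,"y": 0,"z": 0,"roll": 0},
  {"x": 0,"y": 0,"z": 0,"roll": 0},
])

```text
time: 30.8
ee_pos: [0.4514, -0.3859, 0.0178]
tool_rot: [-179.9, -0.1, -99.6]
wrist_force: [0.0, -1.4, 0.3]
width: 0.0516
grip_force: 0.0
```

```bash
python3 - <<'E'
from h import *
to(.4507,-.3852,.0105,-99.7)
E
```

```text
pos [ 0.4514 -0.3859  0.0178] rot [-1.7989e+02 -5.0000e-02 -9.9590e+01] w 0.0516 gf 0.0 F [ 0.  -1.4  0.3] t 30.8
units [-0.003  0.004  0.037] roll 0.024
```

step_arm([
  {"x": -0.003,"y": 0.004,"z": 0.02,"roll": 0},
  {"x": 0,"y": 0,"z": 0.01,"roll": 0},
  {"x": 0,"y": 0,"z": 0,"roll": 0},
  {"x": 0,"y": 0,"z": 0,"roll": 0},
])

```text
time: 31.2
ee_pos: [0.45, -0.3847, 0.0104]
tool_rot: [-180.0, -0.0, -99.6]
wrist_force: [0.9, -0.4, 0.6]
width: 0.0515
grip_force: 0.0
```

step_arm([
  {"x": 0,"y": 0,"z": 0,"roll": 0},
  {"x": 0,"y": 0,"z": 0,"roll": 0},
  {"x": 0,"y": 0,"z": 0,"roll": 0},
  {"x": 0,"y": 0,"z": 0,"roll": 0},
  {"x": 0,"y": 0,"z": 0,"roll": 0},
  {"x": 0,"y": 0,"z": 0,"roll": 0},
  {"x": 0,"y": 0,"z": 0,"roll": 0},
], jaw=0, newtons=25)

```text
time: 31.9
ee_pos: [0.45, -0.3847, 0.0104]
tool_rot: [-180.0, -0.0, -99.6]
wrist_force: [0.1, 0.8, 1.9]
width: 0.0184
grip_force: 25.3
```

step_arm([
  {"x": 0,"y": 0,"z": -0.05,"roll": 0},
  {"x": 0,"y": 0,"z": -0.1,"roll": 0},
  {"x": 0,"y": 0,"z": -0.15,"roll": 0},
  {"x": 0,"y": 0,"z": -0.2,"roll": 0},
  {"x": 0,"y": 0,"z": -0.2,"roll": 0},
  {"x": 0,"y": 0,"z": -0.1,"roll": 0},
  {"x": 0,"y": 0,"z": 0,"roll": -0.8},
  {"x": 0,"y": 0,"z": 0,"roll": -0.8},
  {"x": 0,"y": 0,"z": 0,"roll": -0.78},
  {"x": 0,"y": 0,"z": 0,"roll": 0},
  {"x": 0,"y": 0,"z": 0,"roll": 0},
])

```text
time: 33.0
ee_pos: [0.4498, -0.3846, 0.1705]
tool_rot: [180.0, 0.0, -88.8]
wrist_force: [0.3, 0.1, -0.1]
width: 0.0181
grip_force: 25.1
```

```bash
python3 - <<'E'
from h import *
to(.404,.2236,.17,-88.7)
E
```

```text
pos [ 0.4498 -0.3846  0.1705] rot [ 1.800e+02  1.000e-02 -8.878e+01] w 0.0181 gf 25.1 F [ 0.3  0.1 -0.1] t 33.0
units [-3.045e+00  1.640e-01  3.000e-03] roll -0.017
```

step_arm([
  {"x": -0.08,"y": 0.01,"z": 0,"roll": 0},
  {"x": -0.15,"y": 0.01,"z": 0,"roll": 0},
  {"x": -0.2,"y": 0.01,"z": 0,"roll": 0},
  {"x": -0.2,"y": 0.01,"z": 0,"roll": 0},
  {"x": -0.2,"y": 0.01,"z": 0,"roll": 0},
  {"x": -0.2,"y": 0.01,"z": 0,"roll": 0},
  {"x": -0.2,"y": 0.01,"z": 0,"roll": 0},
  {"x": -0.2,"y": 0.01,"z": 0,"roll": 0},
  {"x": -0.2,"y": 0.01,"z": 0,"roll": 0},
  {"x": -0.2,"y": 0.01,"z": 0,"roll": 0},
  {"x": -0.2,"y": 0.01,"z": 0,"roll": 0},
  {"x": -0.2,"y": 0.01,"z": 0,"roll": 0},
])

```text
time: 34.2
ee_pos: [0.4152, 0.0623, 0.1708]
tool_rot: [-179.9, 0.0, -88.8]
wrist_force: [1.2, 0.5, -0.3]
width: 0.0179
grip_force: 25.1
```

step_arm([
  {"x": -0.2,"y": 0.01,"z": 0,"roll": 0},
  {"x": -0.2,"y": 0.01,"z": 0,"roll": 0},
  {"x": -0.2,"y": 0.01,"z": 0,"roll": 0},
  {"x": -0.13,"y": 0.01,"z": 0,"roll": 0},
  {"x": -0.05,"y": 0,"z": 0,"roll": 0},
  {"x": 0,"y": 0,"z": 0,"roll": 0},
  {"x": 0,"y": 0,"z": 0,"roll": 0},
])

```text
time: 34.9
ee_pos: [0.4042, 0.2159, 0.1704]
tool_rot: [-180.0, -0.0, -88.7]
wrist_force: [0.7, -0.1, 0.0]
width: 0.018
grip_force: 25.1
```

```bash
python3 - <<'E'
from h import *
to(.404,.2236,.04,-88.7)
f,P,K,Rm,p=cap('wrist');save('w7',f)
s=arm.read_state()['ee_pos']
m=(P[...,2]>s[2]-.02)&(P[...,2]<s[2]+.004)&(abs(P[...,0]-s[0])<.03)&(abs(P[...,1]-s[1])<.08)
q=P[m];print(len(q),q.mean(0),cv2.minAreaRect(q[:,:2].astype(np.float32)),q.min(0),q.max(0))
E
```

```text
pos [0.4042 0.2159 0.1704] rot [-1.800e+02 -1.000e-02 -8.872e+01] w 0.018 gf 25.1 F [ 0.7 -0.1  0. ] t 34.9
units [-0.039  0.     0.652] roll -0.005
2451 [0.40620291 0.20564578 0.1678881 ] ((0.4057502746582031, 0.20979972183704376), (0.04294519126415253, 0.10948341339826584), 20.6758975982666) [0.38343989 0.15215105 0.15838716] [0.4289243  0.26843532 0.17441266]
```

View pics/w7.png

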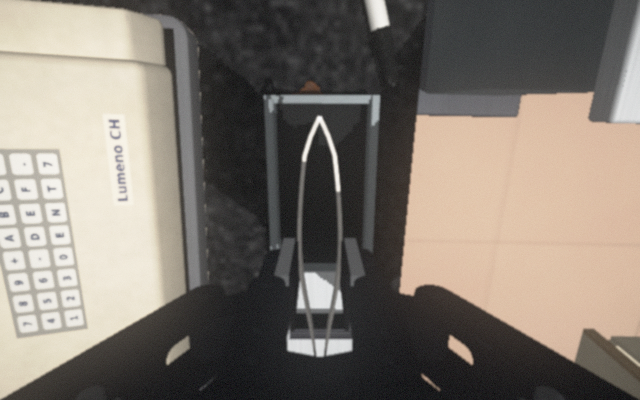

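The forceps hang level and parallel to the open case, with tips at (319,118) inside the case outline (265–380). Lowering.

step_arm([
  {"x": -0.039,"y": 0,"z": 0.06,"roll": 0},
  {"x": 0,"y": 0,"z": 0.12,"roll": 0},
  {"x": 0,"y": 0,"z": 0.15,"roll": 0},
  {"x": 0,"y": 0,"z": 0.15,"roll": 0},
  {"x": 0,"y": 0,"z": 0.1,"roll": 0},
  {"x": 0,"y": 0,"z": 0.07,"roll": 0},
  {"x": 0,"y": 0,"z": 0.05,"roll": 0},
  {"x": 0,"y": 0,"z": 0.04,"roll": 0},
  {"x": 0,"y": 0,"z": 0,"roll": 0},
  {"x": 0,"y": 0,"z": 0,"roll": 0},
])

```text
time: 35.95
ee_pos: [0.4043, 0.2246, 0.023]
tool_rot: [-180.0, 0.0, -88.7]
wrist_force: [0.8, 0.2, 0.2]
width: 0.0184
grip_force: 25.1
```

step_arm([
  {"x": 0,"y": 0,"z": 0.015,"roll": 0},
  {"x": 0,"y": 0,"z": 0.015,"roll": 0},
  {"x": 0,"y": 0,"z": 0.005,"roll": 0},
  {"x": 0,"y": 0,"z": 0,"roll": 0},
  {"x": 0,"y": 0,"z": 0,"roll": 0},
])

```text
time: 36.45
ee_pos: [0.4039, 0.2244, 0.0154]
tool_rot: [-180.0, 0.0, -88.7]
wrist_force: [0.4, -0.3, -0.4]
width: 0.0181
grip_force: 25.1
```

Down another 1 mm, then release to about 35 mm (64 mm over the backs, inside the 78 mm case) and rise.

step_arm([
  {"x": 0,"y": 0,"z": 0.005,"roll": 0},
  {"x": 0,"y": 0,"z": 0,"roll": 0},
  {"x": 0,"y": 0,"z": 0,"roll": 0},
])

```text
time: 36.75
ee_pos: [0.404, 0.2244, 0.0145]
tool_rot: [-180.0, 0.0, -88.7]
wrist_force: [-0.3, -1.4, 1.2]
width: 0.0181
grip_force: 25.2
```

step_arm([
  {"x": 0,"y": 0,"z": 0,"roll": 0},
  {"x": 0,"y": 0,"z": 0,"roll": 0},
  {"x": 0,"y": 0,"z": 0,"roll": 0},
  {"x": 0,"y": 0,"z": -0.05,"roll": 0},
  {"x": 0,"y": 0,"z": -0.1,"roll": 0},
  {"x": 0,"y": 0,"z": -0.2,"roll": 0},
  {"x": 0,"y": 0,"z": -0.2,"roll": 0},
  {"x": 0,"y": 0,"z": -0.2,"roll": 0},
  {"x": 0,"y": 0,"z": -0.1,"roll": 0},
  {"x": 0,"y": 0,"z": 0,"roll": 0},
  {"x": 0,"y": 0,"z": 0,"roll": 0},
], jaw=0.4)

```text
time: 37.85
ee_pos: [0.4038, 0.2244, 0.1849]
tool_rot: [-180.0, 0.1, -88.7]
wrist_force: [0.6, -0.2, -0.2]
width: 0.0346
grip_force: 0.0
```

```bash
python3 - <<'E'
from h import *
to(.4008,.3435,.2,-178.8)
f,P,K,Rm,p=cap('wrist')
m=(P[...,2]>.0075)&(P[...,2]<.02)&(abs(P[...,0]-.404)<.033)&(P[...,1]>.153)&(P[...,1]<.297)
q=P[m];print(len(q),q.mean(0).round(4),cv2.minAreaRect(q[:,:2].astype(np.float32)),q.min(0).round(4),q.max(0).round(4))
E
```

```text
pos [0.4038 0.2244 0.1849] rot [-1.7998e+02  7.0000e-02 -8.8680e+01] w 0.0346 gf 0.0 F [ 0.6 -0.2 -0.2] t 37.85
units [-0.596  0.002 -0.075] roll 19.66
434 [0.4039 0.2216 0.0122] ((0.40243250131607056, 0.2318539023399353), (0.03033478558063507, 0.1410045027732849), 13.531152725219727) [0.3712 0.1605 0.0075] [0.4156 0.297  0.0185]
```

step_arm([
  {"x": -0.15,"y": 0,"z": 0,"roll": 0},
  {"x": -0.2,"y": 0,"z": 0,"roll": 0},
  {"x": -0.16,"y": 0,"z": 0,"roll": 0},
  {"x": -0.08,"y": 0,"z": 0,"roll": 0},
  {"x": 0,"y": 0,"z": 0,"roll": 0.98},
  {"x": 0,"y": 0,"z": 0,"roll": 0.98},
  {"x": 0,"y": 0,"z": 0,"roll": 0.98},
  {"x": 0,"y": 0,"z": 0,"roll": 0.98},
  {"x": 0,"y": 0,"z": 0,"roll": 0.98},
  {"x": 0,"y": 0,"z": 0,"roll": 0.98},
  {"x": 0,"y": 0,"z": 0,"roll": 0.98},
  {"x": 0,"y": 0,"z": 0,"roll": 0.98},
], jaw=0.6)

```text
time: 39.1
ee_pos: [0.401, 0.3415, 0.1834]
tool_rot: [180.0, -0.1, -124.8]
wrist_force: [0.4, 0.2, 0.5]
width: 0.0511
grip_force: 0.0
```

step_arm([
  {"x": 0,"y": 0,"z": 0,"roll": 0.98},
  {"x": 0,"y": 0,"z": 0,"roll": 0.98},
  {"x": 0,"y": 0,"z": 0,"roll": 0.98},
  {"x": 0,"y": 0,"z": 0,"roll": 0.98},
  {"x": 0,"y": 0,"z": 0,"roll": 0.98},
  {"x": 0,"y": 0,"z": 0,"roll": 0.98},
  {"x": 0,"y": 0,"z": 0,"roll": 0.98},
  {"x": 0,"y": 0,"z": 0,"roll": 0.98},
  {"x": 0,"y": 0,"z": 0,"roll": 0.98},
  {"x": 0,"y": 0,"z": 0,"roll": 0.98},
  {"x": 0,"y": 0,"z": 0,"roll": 0.98},
  {"x": 0,"y": 0,"z": 0,"roll": 0.98},
])

```text
time: 40.3
ee_pos: [0.401, 0.3415, 0.1834]
tool_rot: [-179.9, -0.1, -178.7]
wrist_force: [0.3, -0.2, 0.0]
width: 0.0512
grip_force: 0.0
```

step_arm([
  {"x": 0,"y": 0,"z": 0,"roll": 0},
  {"x": 0,"y": 0,"z": 0,"roll": 0},
])

```text
time: 40.5
ee_pos: [0.4011, 0.3418, 0.1838]
tool_rot: [-180.0, -0.0, -178.4]
wrist_force: [0.3, 1.2, 0.4]
width: 0.0516
grip_force: 0.0
```

```bash
python3 - <<'E'
from h import *
to(.4008,.3435,.0428,-178.8)
f,P,K,Rm,p=cap('wrist');save('w8',f)
m=(P[...,2]>.046)&(P[...,2]<.056)&(abs(P[...,0]-.40)<.045)&(abs(P[...,1]-.3435)<.03)
q=P[m];print(len(q),q.mean(0).round(4),cv2.minAreaRect(q[:,:2].astype(np.float32)))
E
```

```text
pos [0.4011 0.3418 0.1838] rot [-1.7995e+02 -4.0000e-02 -1.7842e+02] w 0.0516 gf 0.0 F [0.3 1.2 0.4] t 40.5
units [0.001 0.009 0.705] roll 0.084
968 [0.3997 0.3432 0.0501] ((0.4012923538684845, 0.3435182273387909), (0.0572127103805542, 0.01140566449612379), 1.4079947471618652)
```

View pics/w8.png

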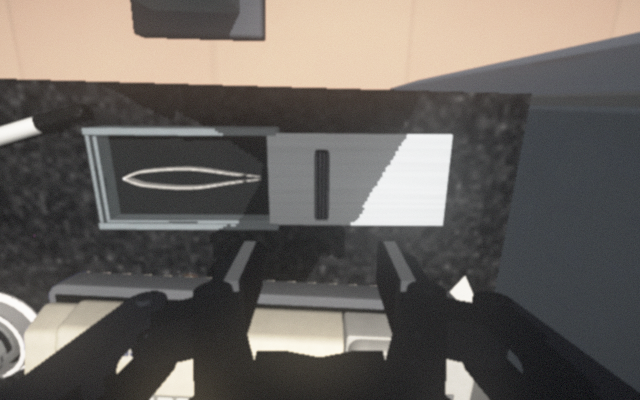

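The forceps lie flat inside the case along its length, (122,178) to (262,178), and the grip is at (321,184). Gripping it again.

step_arm([
  {"x": 0,"y": 0.008,"z": 0.1,"roll": 0.08},
  {"x": 0,"y": 0,"z": 0.18,"roll": 0},
  {"x": 0,"y": 0,"z": 0.18,"roll": 0},
  {"x": 0,"y": 0,"z": 0.12,"roll": 0},
  {"x": 0,"y": 0,"z": 0.07,"roll": 0},
  {"x": 0,"y": 0,"z": 0.04,"roll": 0},
  {"x": 0,"y": 0,"z": 0.015,"roll": 0},
  {"x": 0,"y": 0,"z": 0,"roll": 0},
  {"x": 0,"y": 0,"z": 0,"roll": 0},
])

```text
time: 41.45
ee_pos: [0.4016, 0.3445, 0.0446]
tool_rot: [179.9, 0.1, -178.9]
wrist_force: [0.2, 0.3, 0.4]
width: 0.0512
grip_force: 0.0
```

step_arm([
  {"x": 0,"y": 0,"z": 0,"roll": 0},
  {"x": 0,"y": 0,"z": 0,"roll": 0},
  {"x": 0,"y": 0,"z": 0,"roll": 0},
  {"x": 0,"y": 0,"z": 0,"roll": 0},
  {"x": 0,"y": 0,"z": 0,"roll": 0},
  {"x": 0,"y": 0,"z": 0,"roll": 0},
], jaw=0, newtons=25)

```text
time: 42.05
ee_pos: [0.4013, 0.3435, 0.0439]
tool_rot: [-180.0, 0.0, -178.9]
wrist_force: [-2.1, -4.2, 5.4]
width: 0.0111
grip_force: 29.8
```

step_arm([
  {"x": 0,"y": -0.04,"z": 0,"roll": 0},
  {"x": 0,"y": -0.07,"z": 0,"roll": 0},
  {"x": 0,"y": -0.08,"z": 0,"roll": 0},
  {"x": 0,"y": -0.1,"z": 0,"roll": 0},
  {"x": 0,"y": -0.1,"z": 0,"roll": 0},
  {"x": 0,"y": -0.1,"z": 0,"roll": 0},
  {"x": 0,"y": -0.1,"z": 0,"roll": 0},
  {"x": 0,"y": -0.08,"z": 0,"roll": 0},
  {"x": 0,"y": -0.04,"z": 0,"roll": 0},
  {"x": 0,"y": -0.02,"z": 0,"roll": 0},
  {"x": 0,"y": 0,"z": 0,"roll": 0},
  {"x": 0,"y": 0,"z": 0,"roll": 0},
])

```text
time: 43.25
ee_pos: [0.4044, 0.1975, 0.0438]
tool_rot: [-179.9, 0.0, -178.9]
wrist_force: [1.8, -0.8, 8.2]
width: 0.0114
grip_force: 29.9
```

```bash
python3 - <<'E'
from h import *
to(.4041,.1937,.0428,-178.8)
E
```

```text
pos [0.4044 0.1975 0.0438] rot [-1.7994e+02  5.0000e-02 -1.7889e+02] w 0.0114 gf 29.9 F [ 1.8 -0.8  8.2] t 43.25
units [ 0.002 -0.019  0.005] roll -0.02
```

step_arm([
  {"x": 0,"y": -0.01,"z": 0,"roll": 0},
  {"x": 0,"y": -0.01,"z": 0,"roll": 0},
  {"x": 0,"y": -0.006,"z": 0,"roll": 0},
  {"x": 0,"y": -0.004,"z": 0,"roll": 0},
  {"x": 0,"y": 0,"z": 0,"roll": 0},
  {"x": 0,"y": 0,"z": 0,"roll": 0},
])

```text
time: 43.85
ee_pos: [0.4045, 0.1934, 0.0438]
tool_rot: [179.9, 0.1, -178.8]
wrist_force: [2.1, 4.4, 5.1]
width: 0.0111
grip_force: 29.6
```

step_arm([
  {"x": 0,"y": -0.01,"z": 0,"roll": 0},
  {"x": 0,"y": 0,"z": 0,"roll": 0},
  {"x": 0,"y": 0,"z": 0,"roll": 0},
])

```text
time: 44.15
ee_pos: [0.4046, 0.1933, 0.0438]
tool_rot: [179.6, 0.1, -178.8]
wrist_force: [0.7, 11.8, 2.9]
width: 0.0112
grip_force: 29.3
```

step_arm([
  {"x": 0,"y": 0,"z": 0,"roll": 0},
  {"x": 0,"y": 0,"z": 0,"roll": 0},
  {"x": 0,"y": 0,"z": 0,"roll": 0},
  {"x": 0,"y": 0,"z": -0.1,"roll": 0},
  {"x": 0,"y": 0,"z": -0.2,"roll": 0},
  {"x": 0,"y": 0,"z": -0.2,"roll": 0},
  {"x": 0,"y": 0,"z": -0.2,"roll": 0},
  {"x": 0,"y": 0,"z": -0.1,"roll": 0},
  {"x": 0,"y": 0,"z": 0,"roll": 0},
  {"x": 0,"y": 0,"z": 0,"roll": 0},
], jaw=0.6)

```text
time: 45.15
ee_pos: [0.4039, 0.1897, 0.2027]
tool_rot: [-180.0, -0.1, -178.9]
wrist_force: [-0.6, 0.2, -0.9]
width: 0.0514
grip_force: 0.0
```

```bash
python3 - <<'E'
from h import *
f,P,K,Rm,p=cap('wrist')
m=(P[...,2]>.046)&(P[...,2]<.056)&(abs(P[...,0]-.404)<.045)&(abs(P[...,1]-.1935)<.04)
q=P[m];print(len(q),q.mean(0).round(4),cv2.minAreaRect(q[:,:2].astype(np.float32)))
m=(P[...,2]>.014)&(P[...,2]<.034)&(P[...,0]>.33)&(P[...,0]<.47)&(P[...,1]>.08)&(P[...,1]<.36)
n,l,st,c=cv2.connectedComponentsWithStats(m.astype(np.uint8))
q=P[l==1+np.argmax(st[1:,4])];print(cv2.minAreaRect(q[:,:2].astype(np.float32)))
f,P,*_=cap('side');save('s3',cv2.resize(f[80:330,220:520],(720,600)))
def t(n,c,z):
    m=(P[...,2]>z-.01)&(P[...,2]<z+.01)&(np.hypot(P[...,0]-c[0],P[...,1]-c[1])<.03);q=P[m];print(n,len(q),q.mean(0).round(4))
t('L',(.585,-.001),.134);t('M',(.468,-.129),.096);t('S',(.4225,-.245),.059)
E
```

```text
868 [0.4036 0.193  0.05  ] ((0.4049406051635742, 0.192931666970253), (0.05703737214207649, 0.011498302221298218), 1.5260846614837646)
((0.40398263931274414, 0.22332781553268433), (0.09037163853645325, 0.16225773096084595), 1.2933595180511475)
rot [-142.74949494   -0.19849188  141.72017542]
L 252 [0.5844 0.002  0.1315]
M 142 [ 0.4694 -0.1265  0.0935]
S 59 [ 0.4218 -0.2426  0.0563]
```

View pics/s3.png

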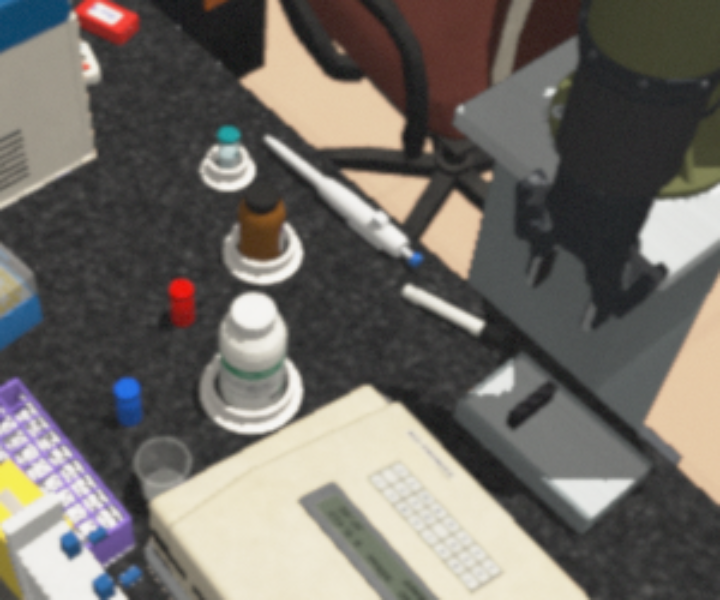

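The three bottles stand upright in their holders: vial (228,150), brown (262,235), white (252,350). The cover is shut, with its grip (530,405) back at 30 mm to -y. Handing in.

```bash
python3 -c "
from bench import arm
print(arm.close_job())"
```

```text
the job is handed in; nothing more can be done
None
```

Job handed in: all three bottles stand upright in their matching holders, and the forceps lie flat in the case with the cover fully shut, at about 45 s on the robot's clock; no verdict was returned.

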